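Fetch the orange-capped vessel from the tilted tray and stand it in the uncapping block

TASK

Take the orange-capped sample vessel out of the tilted round tray (only the two empty cups beside it leave room for fingers) and stand it upright in the middle of the jaws of the blue block, turned so that the flats on its foot drop between the jaws and its foot rests on the bed. Lower it all the way down before you let go, then leave it standing there; the grey-capped vessels must stay in their cups and the bottle, the motor and the beaker where they are.

Things in the scene. Friction and masses are not known exactly. Their poses are not given: they have to be found in the camera images.
- sample_mid (a point): Midpoint (on the centre line, 60 mm above the underside) of the loose sample vessel: steel cylinder 40 mm in diameter, 120 mm long, orange cap, 0.14 to 0.28 kg. z runs towards the cap; x is parallel to the flats of its foot and to the white rib on the cap. It starts in the middle cup of the tilted tray, leaning 25 to 30 degrees, turned any way about its own axis.
- sample_top (a point): Centre of the top face of the sample vessel's orange cap, 60 mm from its midpoint; same axes. The cap is 28 mm high and as wide as the body (40 mm). On the top face lies a white rib 36 x 6 mm, 4 mm high, along x.
- sample_foot (a point): Centre of the sample vessel's underside; same axes. The lowest 25 mm is a foot with two parallel flats 26 mm apart (y is square to them); it is 39 mm long along the flats. At the start it is hidden in the cup.
- carousel: Fixed round aluminium tray, 166 mm across, tilted 25 degrees so that the vessels' caps lean towards the robot's side; turned differently each time. Origin: centre of its underside, 78 mm above the table; z square to the tray, along the vessels, towards their caps. Its y axis runs over the two empty cups, through the only room for fingers; vessels in adjoining cups stand 10 mm apart.
- cup_mid (a point): Centre of the floor of the tray's middle cup, 8 mm above the tray's origin; axes as the tray. There are seven white cups, 42 mm wide inside, 34 mm deep: the middle one and six around it at 50 mm. The two at y = +50 and -50 mm are empty; the other four hold grey-capped vessels.
- stand: Fixed white stand under the tray: base plate 190 x 150 mm. Its frame has the same origin and tilt as the tray's, but does not turn with the tray: its y axis is level.
- bed (a point): Centre of the bed between the two steel jaws of the fixed blue block (150 x 120 x 30 mm), 30 mm above the table. The jaws rise 20 mm above the bed and are 60 mm long. The straight slot between them is 31 mm wide, widening to 45 mm over its top 7 mm, open above and at both ends. x along the slot, y across it, z up.
- other_a_mid (a point): Midpoint (half-way up, 60 mm above the underside) of one of the four other vessels, same shape and size as the sample vessel but with a grey cap and black rib; it stands in the cup at x = -43, y = +25 mm of the tray. z along the vessel towards its cap.
- other_b_mid (a point): Midpoint (half-way up, 60 mm above the underside) of one of the four other vessels, same shape and size as the sample vessel but with a grey cap and black rib; it stands in the cup at x = -43, y = -25 mm of the tray. z along the vessel towards its cap.
- other_d_mid (a point): Midpoint (half-way up, 60 mm above the underside) of one of the four other vessels, same shape and size as the sample vessel but with a grey cap and black rib; it stands in the cup at x = +43, y = -25 mm of the tray. z along the vessel towards its cap.
- other_e_mid (a point): Midpoint (half-way up, 60 mm above the underside) of one of the four other vessels, same shape and size as the sample vessel but with a grey cap and black rib; it stands in the cup at x = +43, y = +25 mm of the tray. z along the vessel towards its cap.
- bottle: Bystander: amber bottle 62 mm in diameter, 150 mm tall, blue cap. Origin at the centre of its underside, z up.
- motor: Bystander: black stepping motor with aluminium ends, 57 x 57 x 72 mm, standing with its short shaft up (92 mm in all). Origin at the centre of its underside.
- beaker: Bystander: empty glass beaker 72 mm in diameter, 90 mm tall. Origin at the centre of its underside.

How it is judged (in metres and radians):
On the way, in this order (a step that is already met when the one before it is completed fails the run):
1. the sample vessel is lifted clear of its cup, in the gripper (z of sample_mid in the frame of carousel above 0.113 m and contact force between the fingers and sample above 0.5 N), for 0.1 s.
2. still held in the gripper, the vessel is down between the jaws, flats along the slot (foot within 6 mm of the bed) (z of sample_mid in the frame of bed between 0.054 and 0.066 m and x of sample_mid in the frame of bed between -0.015 and 0.015 m and y of sample_mid in the frame of bed between -0.008 and 0.008 m and angle between sample_mid's own z axis and vertical below 0.2 rad and angle between the x axis of sample_mid and the x axis of bed, either way round below 0.2 rad and contact force between the fingers and sample above 0.5 N), for 0.1 s.
At the end, for the whole second after the job is handed in: Sample vessel at rest between the jaws: foot on the bed (3 mm), upright (3.4 deg), flats along the slot (11 deg), centred within 15 mm along and 8 mm across the slot; grey-capped vessels within 20 mm, bottle, motor and beaker within 30 mm of where they began (z of sample_mid in the frame of bed between 0.054 and 0.063 m and x of sample_mid in the frame of bed between -0.015 and 0.015 m and y of sample_mid in the frame of bed between -0.008 and 0.008 m and angle between sample_mid's own z axis and vertical below 0.06 rad and angle between the x axis of sample_mid and the x axis of bed, either way round below 0.2 rad and linear speed of sample below 0.02 m/s and distance of each of other_a_mid, other_b_mid, other_d_mid, other_e_mid from where it was at the start of the episode below 0.02 m and distance of each of bottle, motor, beaker from where it was at the start of the episode below 0.03 m); the robot touches nothing.
It fails at once if a grey-capped vessel is pushed or lifted more than 20 mm out of its place (distance of any of other_a_mid, other_b_mid, other_d_mid, other_e_mid from where it was at the start of the episode above 0.02 m).
It fails at once if the bottle, the motor or the beaker is moved more than 30 mm (distance of any of bottle, motor, beaker from where it was at the start of the episode above 0.03 m).
It also fails if it takes over 48 s, if anything falls off the work surface, if the arm or the gripper's body presses on something with over 40 N, if the wrist force passes 120 N, or if a joint passes its speed limit or range.

ROBOT

A 6-joint arm with a two-finger parallel gripper is mounted at the origin on the work surface. World frame = base frame: x ahead of the robot, y to its left, z up, the work surface at z = 0. Lengths are in mm, angles in rad, forces in N, time in s.
With the tool pointing down it reaches from about 250 to 775 mm from the base axis. Payload 4 kg.
Tool frame: the origin (TCP) lies on the centre line of the jaws, within the pads' length; the fingertips stand 11 mm ahead of it and the grasp point (between the pads) lies 8 mm behind it; z points along the fingers, y is the line along which they close (so a half turn about z gives the same grasp; the last joint's range is limited). The gripper opens to 85 mm and grips with 20 to 120 N. Pads are 22 mm wide; open, the fingers measure 114 mm over their backs; the gripper's body (76 mm by 85 mm) begins 54 mm behind the grasp point. The pads swing forward as they close: fully open they stand 13 mm farther back than shut.
Start: joints at [1.148, 0.087, 1.371, -0, 1.684, -0.103], TCP at [172.916, 522.127, 242.341] pointing down, gripper open.
Joint ranges: [-3.1, 3.1], [-0.76, 2.03], [0.27, 2.55], [-1.08, 4.22], [0.17, 2.65], [-2.57, 2.57]. Speed limits (rad/s): [2.79, 2.79, 3.14, 3.14, 3.14, 3.14].

INTERFACE

Orientations are given as a rotation vector (axis times angle).
In Python, from cell import robot gives the robot as it stands.
- The arm moves only by the tool move_arm, never from a script. Its argument "targets" is a list of rows, each a list of 7 numbers: the shift along the tool's x, y, z in m, then the turn, a rotation vector about the tool's x, y, z in degrees, then the finger opening in m, from 0 to 0.0854. A call has 1 to 20 rows; each row shifts and turns the commanded pose from where the row before left it, along the tool's axes as they then stand; what a row does not reach is not made up. A row lasts 1/10 s, in which the tool goes at most 50 mm and 8.59 degrees, less where a joint would pass 70% of its speed; a pose out of reach is approached as far as the arm can. A call is refused whole if a number of a shift passes 0.05 or a number of a turn 8.59, either way. A call with a gripper value outside its range is refused whole. The fingers move at their own pace and stop on an object; "squeeze" is the grip in N (left out, the last holds). Time passes only in rows, so rows that do not move let the fingers close. It gives the time, the measured TCP pose, the force, the opening and the grip force at its end, in the units of the state.
- robot.state(): the state, without advancing time (a new reading comes with each control period).
- robot.snapshot(name): name is "side" or "top" or "wrist"; returns the picture (480x640x3 uint8, red, green, blue); there is no depth.
- robot.camera_params(name): a dict with "intrinsics" (3x3 intrinsics, pixels), "k1" (the pictures are not rectified: a ray, as slopes to the right and down, at radius r is drawn at 1 + k1 r^2 times it, then the intrinsics apply), "R" (3x3) and "t" (3): a world point X has camera coordinates R X + t; the wrist camera has in their place "tool_from_camera" (4x4, takes a point from camera to tool coordinates, whose origin is the TCP and whose axes are the flange's). Camera axes: x right, y down, z forward; pixel columns grow to the right and rows downward; lengths in mm; the calibration is good to about 2 mm. A picture is of the moment at which its call begins: read the wrist's pose just before it. camera_params takes no time and is no camera call.
- robot.hand_in(): hands the job in; it is judged then, once.
The state is a dict: "t": time; "joint_positions": joint angles; "qd": joint speeds; "tau": joint torques, N m; "tcp_pos": TCP position; "orientation": TCP orientation; "contact_force": force on the tool from outside, world axes, zero at the start; "ft_torque": the same for the moment, N m; "opening": opening from 0.0 (shut) to 1.0 (fully open); "gripper_force": force on a finger pad.
Only numpy, scipy, OpenCV 4.12 (cv2) and the standard library are available. Lean on these libraries where they do the work, as an engineer would, in place of code of your own. Each camera call takes 0.05 s, during which the arm holds its last target. There are 200 camera calls.

## Working session

There is one attempt and no reset: what is moved stays moved. The work goes in short steps, Python scripts to look and compute and a tool call to move; the robot and the scene stay as the last step left them, time stands still between calls to the robot, and variables do not carry over. Pictures are saved under pics/ and viewed, at most 10 in all, crops included, and the job is handed in when it is done.

Besides the shell and the picture viewer there is one more tool, called after ">>>" by a JSON object that holds its "fn" and its "kwargs". move_arm: Moves the arm, as the interface text tells. Its arguments: {"type":"object","properties":{"targets":{"type":"array","items":{"type":"array","items":{"type":"number"}}},"squeeze":{"type":"number"}},"required":["targets"]}

```bash
ls; mkdir -p pics; python3 - <<'E'
from cell import robot
import cv2,numpy as np
s=robot.state();print(s)
for n in ["side","top","wrist"]:
    im=robot.snapshot(n);cv2.imwrite(f"pics/{n}0.png",im[:,:,::-1]);p=robot.camera_params(n);print(n,{k:np.round(v,4).tolist() for k,v in p.items()})
E
```

```text
pics
{'t': 0.0, 'joint_positions': array([ 1.14792296e+00,  8.79972951e-02,  1.37227751e+00,  3.22430042e-05,
        1.68361644e+00, -1.03101442e-01]), 'qd': array([-0.0025151 , -0.00182593, -0.00176017, -0.00052434,  0.00156956,
        0.0010851 ]), 'tau': array([-1.68797080e-03, -3.51887834e+01, -3.13258195e+01, -4.52010936e-04,
        1.11008206e-02,  8.57298744e-06]), 'tcp_pos': array([172.68989294, 521.68002378, 241.1041975 ]), 'orientation': array([-0.50005328, -3.10090156,  0.0034727 ]), 'contact_force': array([0.14247459, 0.32517817, 0.07297169]), 'ft_torque': array([-0.00372639,  0.04833276, -0.00297248]), 'gripper_force': 0.0, 'opening': 1.000235924640185}
side {'intrinsics': [[437.1264, 0.0, 309.2768], [0.0, 437.1264, 245.1373], [0.0, 0.0, 1.0]], 'k1': 0.023, 'R': [[-0.961, -0.2764, -0.0065], [-0.1475, 0.5326, -0.8334], [0.2338, -0.7999, -0.5526]], 't': [594.5431, 201.4252, 896.8352]}
top {'intrinsics': [[597.689, 0.0, 312.1242], [0.0, 597.689, 246.726], [0.0, 0.0, 1.0]], 'k1': -0.0507, 'R': [[-0.0297, -0.9994, -0.0163], [-0.9965, 0.0308, -0.0773], [0.0777, 0.014, -0.9969]], 't': [25.0602, 616.9658, 1377.2486]}
wrist {'intrinsics': [[419.8673, 0.0, 320.811], [0.0, 419.8673, 239.3106], [0.0, 0.0, 1.0]], 'k1': -0.1015, 'tool_from_camera': [[0.0012, -0.9516, -0.3075, 78.8982], [1.0, 0.0013, 0.0, -0.3897], [0.0004, -0.3075, 0.9516, -131.63], [0.0, 0.0, 0.0, 1.0]]}
```

View pics/top0.png

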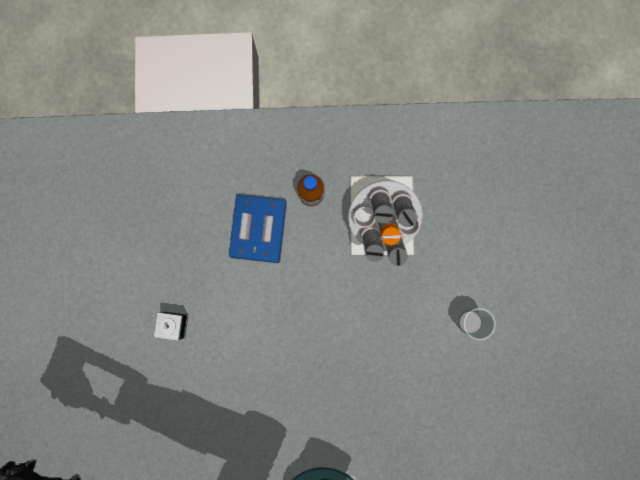

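View pics/side0.png

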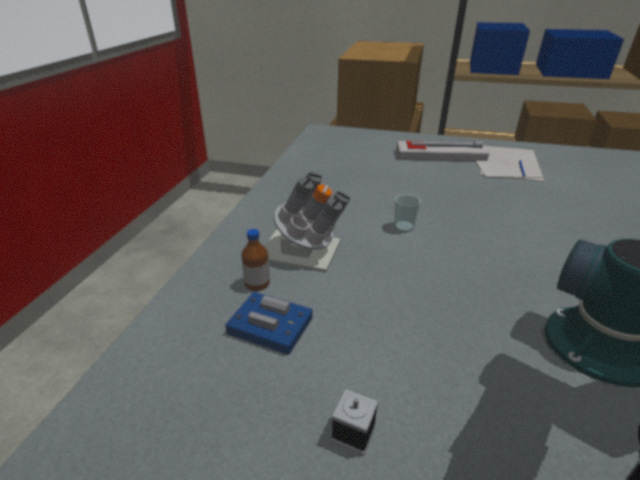

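The top view shows the orange cap at about (391,234) and the tray at (386,213), with an empty cup at (363,215). The blue block is at (258,228) with its slot running up the image, and the bottle, motor and beaker stand clear. The side view shows the orange cap at (322,192), and the block at (270,320).

```bash
cat > h.py <<'E'
import numpy as np, cv2
from scipy.spatial.transform import Rotation as Ro
from cell import robot
def P(n,s=None):
    p=robot.camera_params(n)
    if n!="wrist": return p["intrinsics"],p["k1"],p["R"],p["t"]
    T=p["tool_from_camera"]; s=s or robot.state()
    Rt=Ro.from_rotvec(s["orientation"]).as_matrix()
    Rw=Rt@T[:3,:3]; tw=Rt@T[:3,3]+s["tcp_pos"]
    return p["intrinsics"],p["k1"],Rw.T,-Rw.T@tw
def ray(c,uv):
    K,k1,R,t=c; K=np.array(K);R=np.array(R);t=np.array(t)
    d=cv2.undistortPoints(np.array([[uv]],float),K,np.array([k1,0,0,0,0.]))[0,0]
    v=R.T@np.array([*d,1]); return -R.T@t, v/np.linalg.norm(v)
def onz(c,uv,z):
    o,v=ray(c,uv); return o+v*(z-o[2])/v[2]
def tri(cs,uvs):
    A=np.zeros((3,3));b=np.zeros(3)
    for c,uv in zip(cs,uvs):
        o,v=ray(c,uv);M=np.eye(3)-np.outer(v,v);A+=M;b+=M@o
    return np.linalg.solve(A,b)
def proj(c,X):
    K,k1,R,t=c
    return cv2.projectPoints(np.array(X,float).reshape(-1,3),cv2.Rodrigues(np.array(R))[0],np.array(t),np.array(K),np.array([k1,0,0,0,0.]))[0][:,0]
def hsv(im): return cv2.cvtColor(im,cv2.COLOR_RGB2HSV)
def blobs(m,amin=20):
    n,l,st,ce=cv2.connectedComponentsWithStats(m.astype(np.uint8))
    return [(st[i],ce[i]) for i in range(1,n) if st[i][4]>amin]
E
python3 - <<'E'
from h import *
ims={n:cv2.imread(f"pics/{n}0.png")[:,:,::-1] for n in("top","side")}
C={n:P(n) for n in ims}
uv={}
for n,im in ims.items():
    h=hsv(np.ascontiguousarray(im))
    o=(h[...,0]>5)&(h[...,0]<20)&(h[...,1]>190)&(h[...,2]>180)
    b=(h[...,0]>100)&(h[...,0]<125)&(h[...,1]>150)&(h[...,2]>60)
    print(n,"orange",blobs(o,15)); print("blue",blobs(b,100))
    if n=="top":
        m=(b*255).astype(np.uint8);cs=max(cv2.findContours(m,0,2)[0],key=cv2.contourArea)
        r=cv2.boxPoints(cv2.minAreaRect(cs));w=np.array([onz(C[n],p,30) for p in r]);print("block",w.round(),w.mean(0))
        w=im.min(2)>170;print("white")
        for st,ce in blobs(w): 
            print(st,ce.round(1),onz(C[n],ce,30).round(),onz(C[n],ce,50).round())
a=tri([C["top"],C["side"]],[(391,234),(322,192)]);print("cap",a)
for p in [(351,177),(413,177),(351,254),(413,254)]:print(onz(C["top"],p,5).round())
E
```

```text
top orange [(array([383, 227,  17,   8, 101], dtype=int32), array([390.92079208, 231.15841584])), (array([383, 239,  17,   6,  73], dtype=int32), array([390.61643836, 240.91780822]))]
blue [(array([304, 176,  13,  14, 135], dtype=int32), array([309.68888889, 182.67407407])), (array([ 230,  195,   56,   67, 2426], dtype=int32), array([257.7143446 , 228.39736191]))]
block [[600. 202.  30.]
 [746. 183.  30.]
 [729.  65.  30.]
 [584.  85.  30.]] [664.98960907 133.78679622  30.        ]
white
[ 135   32  118   81 8886] [193.3  72.2] [1048.  280.   30.] [1040.  276.   50.]
[351 177  12   8  51] [354.6 179.3] [773. -98.  30.] [769. -97.  50.]
[350 176  72  50 759] [393.6 191.7] [ 741. -189.   30.] [ 737. -186.   50.]
[355 208  15  14 135] [361.7 215.2] [ 687. -112.   30.] [ 685. -111.   50.]
[241 214   6  24  96] [243.5 225.6] [672. 166.  30.] [669. 163.  50.]
[265 217   7  24  94] [268.1 228.6] [663. 108.  30.] [661. 106.  50.]
[349 217  14  18  94] [354.2 226.5] [661. -93.  30.] [659. -92.  50.]
[399 224  13   5  27] [404.5 226.9] [ 657. -211.   30.] [ 655. -208.   50.]
[403 232  14  23 192] [408.9 242.8] [ 619. -220.   30.] [ 618. -217.   50.]
[384 236  15   2  30] [391.  236.5] [ 635. -179.   30.] [ 633. -176.   50.]
[351 243  14  12 131] [357.3 249.2] [608. -99.  30.] [607. -98.  50.]
[154 313  27  27 559] [167.1 326.3] [442. 350.  30.] [443. 344.  50.]
[464 312   7  20  35] [465.6 321.1] [ 434. -343.   30.] [ 435. -339.   50.]
side orange []
blue [(array([ 472,   23,   56,   51, 1961], dtype=int32), array([499.72972973,  46.97807241])), (array([ 544,   30,   78,   48, 2816], dtype=int32), array([581.87215909,  52.67151989])), (array([ 228,  293,   83,   55, 1588], dtype=int32), array([271.24559194, 322.13916877]))]
cap [ 628.6517249  -159.95978728  183.97869334]
[784. -92.   5.]
[ 779. -240.    5.]
[599. -85.   5.]
[ 594. -232.    5.]
```

View pics/wrist0.png

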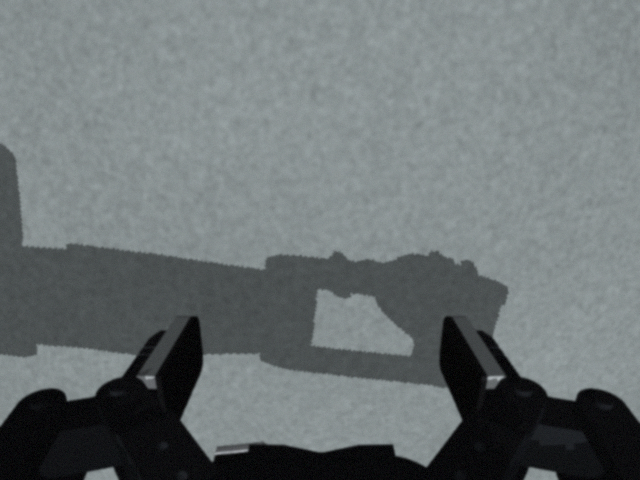

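The wrist view shows only table and the open fingers. I'll plan the move to a viewing pose above the orange cap.

```bash
cat >> h.py <<'E'
def frame(psi,stand_yaw=-0.038,tilt=25):
    "tray axes (columns) for turn psi deg about its own z"
    return (Ro.from_euler('z',stand_yaw)*Ro.from_euler('y',-tilt,degrees=True)*Ro.from_euler('z',psi,degrees=True)).as_matrix()
def tool_R(y,z):
    z=z/np.linalg.norm(z);y=y-z*(y@z);y/=np.linalg.norm(y);return np.column_stack([np.cross(y,z),y,z])
def plan(pos,R):
    s=robot.state();Rc=Ro.from_rotvec(s["orientation"])
    d=Rc.inv().apply(np.array(pos)-s["tcp_pos"]); r=(Rc.inv()*Ro.from_matrix(R)).as_rotvec(degrees=True)
    d2=np.array(R).T@(np.array(pos)-s["tcp_pos"])
    print("shift before turn",d.round(1),"turn",r.round(2),"| shift after turn",d2.round(1))
E
python3 - <<'E'
from h import *
F=frame(-12);top=np.array([635,-160,194]);plan(top+110*F[:,2],tool_R(F[:,1],-F[:,2]))
E
```

```text
shift before turn [-608.5 -514.9  -51.5] turn [ -6.18 -24.27  -4.06] | shift after turn [-550.9 -561.5  139.1]
```

>>> {"fn": "move_arm", "kwargs": {"targets": [[-0.034,-0.0286,-0.003,0,0,0,0.085],[-0.034,-0.0286,-0.003,0,0,0,0.085],[-0.034,-0.0286,-0.003,0,0,0,0.085],[-0.034,-0.0286,-0.003,0,0,0,0.085],[-0.034,-0.0286,-0.003,0,0,0,0.085],[-0.034,-0.0286,-0.003,0,0,0,0.085],[-0.034,-0.0286,-0.003,0,0,0,0.085],[-0.034,-0.0286,-0.003,0,0,0,0.085],[-0.034,-0.0286,-0.003,0,0,0,0.085],[-0.034,-0.0286,-0.003,0,0,0,0.085],[-0.034,-0.0286,-0.003,0,0,0,0.085],[-0.034,-0.0286,-0.003,0,0,0,0.085],[-0.034,-0.0286,-0.003,0,0,0,0.085],[-0.034,-0.0286,-0.003,0,0,0,0.085],[-0.034,-0.0286,-0.003,0,0,0,0.085],[-0.034,-0.0286,-0.003,0,0,0,0.085],[-0.034,-0.0286,-0.003,0,0,0,0.085],[-0.034,-0.0286,-0.003,0,0,0,0.085]]}}

```text
t: 1.95
tcp_pos: [592.6, -160.7, 295.9]
orientation: [-0.5, -3.101, -0.001]
contact_force: [0.5, 0.7, 0.7]
opening: 0.996
gripper_force: 0.0
```

>>> {"fn": "move_arm", "kwargs": {"targets": [[0,0,0,-1.55,-6.07,-1.0,0.085],[0,0,0,-1.55,-6.07,-1.0,0.085],[0,0,0,-1.55,-6.07,-1.0,0.085],[0,0,0,-1.55,-6.07,-1.0,0.085],[0,0,0,0,0,0,0.085],[0,0,0,0,0,0,0.085]]}}

```text
t: 2.55
tcp_pos: [591.6, -159.0, 296.1]
orientation: [0.337, 2.686, 0.054]
contact_force: [0.4, 0.1, 0.4]
opening: 0.998
gripper_force: 0.0
```

```bash
python3 - <<'E'
from h import *
s=robot.state();print(s["tcp_pos"],s["joint_positions"].round(2),s["qd"].round(3))
im=robot.snapshot("wrist");cv2.imwrite("pics/wrist1.png",im[:,:,::-1])
np.save("s1.npy",s,allow_pickle=True)
F=frame(-12);top=np.array([635,-160,194]);plan(top+110*F[:,2],tool_R(F[:,1],-F[:,2]))
E
```

```text
[ 591.5573171  -159.03699877  296.10797929] [-0.44 -0.06  1.47  0.17  1.33 -1.77] [ 0.009  0.024 -0.058  0.    -0.006 -0.003]
shift before turn [ 5.  -0.3  1.3] turn [ 0.07  0.01 -0.11] | shift after turn [ 5.  -0.3  1.3]
```

View pics/wrist1.png

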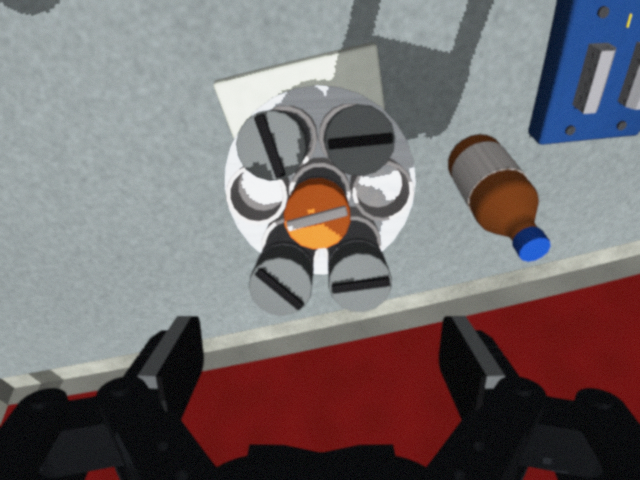

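The orange cap is at about (318,215). The grey caps are at (275,145), (362,140), (280,283) and (360,281), and the empty cups at (258,192) and (382,190). Tool y already lies along the empty cups. I'll zoom in for exact numbers.

```bash
python3 - <<'E'
import cv2
im=cv2.imread("pics/wrist1.png")[90:320,220:420]
cv2.imwrite("pics/w1crop.png",cv2.resize(im,None,fx=2.6,fy=2.6,interpolation=cv2.INTER_CUBIC))
E
```

```text
(no output)
```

View pics/w1crop.png

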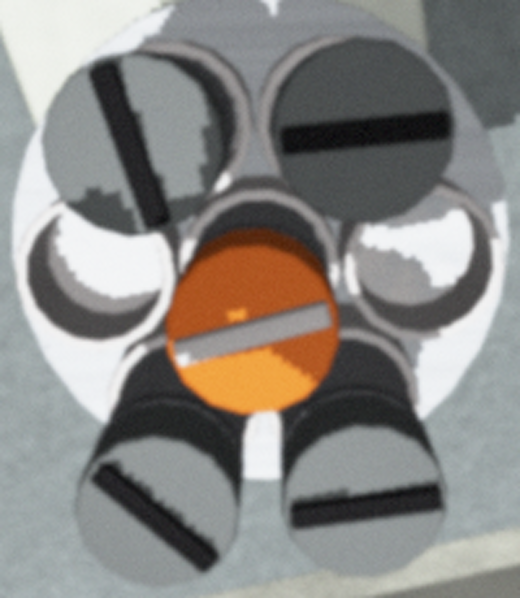

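```bash
python3 - <<'E'
from h import *
s=np.load("s1.npy",allow_pickle=True).item();c=P("wrist",s)
F=frame(-12);z=F[:,2]
rim=onz(c,(320.8,190.8),78+42*np.cos(np.radians(25)));org=rim-42*z
print("rim",rim,"origin",org, "nominal top",org+128*z)
o,v=ray(c,(316.9,216.2))
t1=255/ (np.array(c[2])@v)[2]; print("top by size",o+v*t1)
n=z;top=o+v*(((org+128*z)-o)@n/(v@n));print("top by plane",top, "depth",(np.array(c[2])@(top-o))[2])
foot=org+8*z; ax=(top-foot);print("len",np.linalg.norm(ax));ax/=np.linalg.norm(ax);print("axis",ax,"lean",np.degrees(np.arccos(ax[2])), "in tray",F.T@ax)
# rib
a=220+175/2.6,90+350/2.6; b=220+330/2.6,90+313/2.6
pts=[]
for p in(a,b):
    o,v=ray(c,p); pts.append(o+v*((top+4*n-o)@n/(v@n)))
d=pts[1]-pts[0];print("rib len",np.linalg.norm(d),"dir in tray",F.T@d, np.degrees(np.arctan2(*(F.T@d)[1::-1])))
# top camera check on the plate/cap
print(proj(P("top"),[top,rim]),proj(P("side"),[top]))
E
```

```text
rim [ 659.96294801 -158.60600933  116.06492706] origin [ 677.70010106 -159.28034576   78.        ] nominal top [ 623.64401555 -157.22522522  194.00739674]
top by size [ 627.37071241 -159.88339102  185.56465164]
top by plane [ 621.34362534 -159.07175571  192.96819363] depth 245.43383088325317
len 120.04074896928681
axis [-4.41333221e-01  6.67648407e-04  8.97343046e-01] lean 26.189009098936726 in tray [-0.01668951 -0.0200066   0.99966054]
rib len 35.37169167327834 dir in tray [-8.40123051e+00  3.43595096e+01  3.67748465e-14] 103.73979179576482
[[390.94058933 236.03586406]
 [385.9892976  221.86330566]] [[325.79160074 189.26155086]]
```

Size, plane and top-camera estimates agree: lean 26°, cap top at about (621,-159,193). Next is the grasp.

```bash
python3 - <<'E'
from h import *
F=frame(-12);ax=np.array([-.4413,.0007,.8973]);top=np.array([621.3,-159.1,193])
plan(top-43*ax,tool_R(F[:,1],-ax))
E
```

```text
shift before turn [ 17.   -1.9 149.4] turn [-1.07 -0.94 -0.12] | shift after turn [ 19.5  -4.7 149.1]
```

>>> {"fn": "move_arm", "kwargs": {"targets": [[0,0,0,-1.07,-0.94,-0.1,0.085],[0.0195,-0.0047,0,0,0,0,0.085],[0,0,0.03,0,0,0,0.085],[0,0,0.03,0,0,0,0.085],[0,0,0,0,0,0,0.085],[0,0,0,0,0,0,0.085]]}}

```text
t: 3.2
tcp_pos: [601.1, -158.8, 233.5]
orientation: [0.326, 2.668, 0.077]
contact_force: [0.3, -0.4, 0.8]
opening: 0.997
gripper_force: 0.0
```

```bash
python3 - <<'E'
from h import *
s=robot.state();im=robot.snapshot("wrist");cv2.imwrite("pics/wrist2.png",im[:,:,::-1])
np.save("s2.npy",s,allow_pickle=True)
F=frame(-12);ax=np.array([-.4413,.0007,.8973]);top=np.array([621.3,-159.1,193])
plan(top-43*ax,tool_R(F[:,1],-ax));c=P("wrist",s);print(proj(c,[top,top-120*ax]))
cv2.imwrite("pics/w2crop.png",cv2.resize(im[100:440,160:480,::-1],None,fx=1.75,fy=1.75))
E
```

```text
shift before turn [ 0.9 -0.2 89.6] turn [0.04 0.12 0.02] | shift after turn [ 0.7 -0.1 89.6]
[[320.94431157 285.18349049]
 [320.67222394 217.82472233]]
```

View pics/w2crop.png

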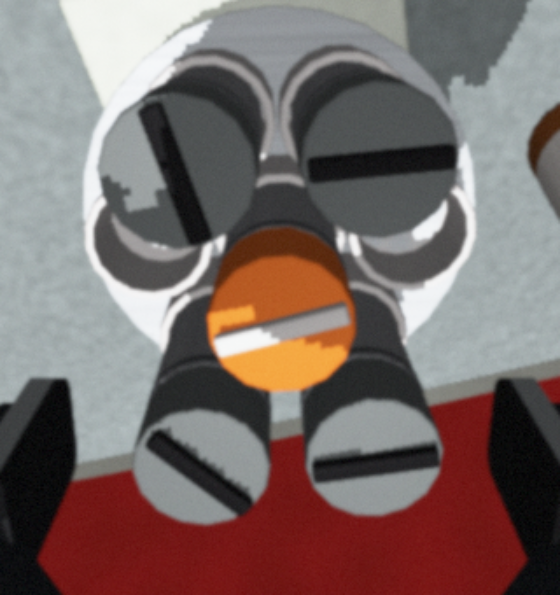

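The cap face centre is at crop (281,322), full-frame (320.9,284), which matches the predicted (320.9,285). Descending and closing.

>>> {"fn": "move_arm", "kwargs": {"targets": [[0.001,0,0.02,0,0,0,0.085],[0,0,0.02,0,0,0,0.085],[0,0,0.02,0,0,0,0.085],[0,0,0.02,0,0,0,0.085],[0,0,0.01,0,0,0,0.085],[0,0,0,0,0,0,0.085],[0,0,0,0,0,0,0.085]]}}

```text
t: 3.95
tcp_pos: [640.0, -159.0, 154.2]
orientation: [0.326, 2.664, 0.075]
contact_force: [-0.6, 0.3, 2.1]
opening: 0.995
gripper_force: 0.0
```

>>> {"fn": "move_arm", "kwargs": {"targets": [[0,0,0,0,0,0,0.03],[0,0,0,0,0,0,0.03],[0,0,0,0,0,0,0.03],[0,0,0,0,0,0,0.03],[0,0,0,0,0,0,0.03],[0,0,0,0,0,0,0.03],[0,0,0,0,0,0,0.03],[0,0,0,0,0,0,0.03],[0,0,0,0,0,0,0.03],[0,0,0,0,0,0,0.03]], "squeeze": 50}}

```text
t: 4.95
tcp_pos: [639.7, -159.0, 153.5]
orientation: [0.326, 2.665, 0.075]
contact_force: [-3.5, -0.0, 6.2]
opening: 0.456
gripper_force: 50.0
```

>>> {"fn": "move_arm", "kwargs": {"targets": [[0,0,-0.01,0,0,0,0.03],[0,0,-0.02,0,0,0,0.03],[0,0,-0.02,0,0,0,0.03],[0,0,-0.02,0,0,0,0.03],[0,0,-0.03,0,0,0,0.03],[0,0,-0.03,0,0,0,0.03],[0,0,-0.02,0,0,0,0.03],[0,0,0,0,0,0,0.03],[0,0,0,0,0,0,0.03]]}}

```text
t: 5.85
tcp_pos: [572.7, -158.3, 285.9]
orientation: [0.327, 2.668, 0.076]
contact_force: [-0.4, 1.1, -1.8]
opening: 0.456
gripper_force: 51.1
```

```bash
python3 - <<'E'
from h import *
s=robot.state();print(s["tcp_pos"],s["joint_positions"].round(2),s["opening"])
im=robot.snapshot("wrist");cv2.imwrite("pics/wrist3.png",im[:,:,::-1])
np.save("s3.npy",s,allow_pickle=True)
c=P("wrist",s)
R=Ro.from_rotvec(s["orientation"]).as_matrix();print(proj(c,[s["tcp_pos"]-43*R[:,2]]))
# block centre from jaws, earlier wrist1 and top pictures
w=cv2.imread("pics/wrist1.png")[:,:,::-1]
E
```

```text
[ 572.72460025 -158.34739255  285.93718482] [-0.47 -0.11  1.54  0.21  1.3  -1.81] 0.455897826097778
[[321.87898917 420.66196342]]
```

View pics/wrist3.png

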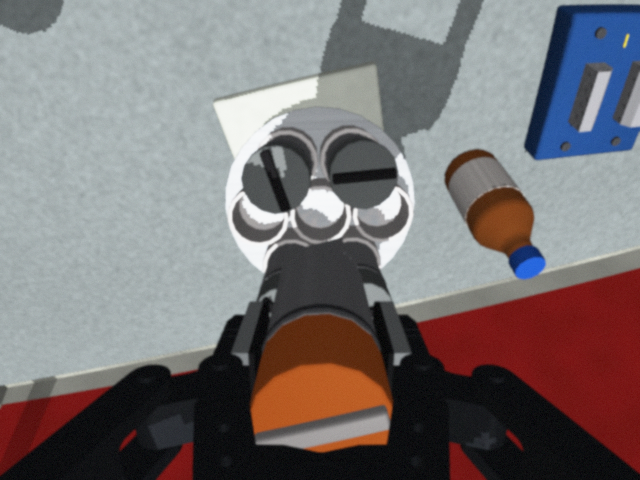

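The vessel is held: the cap is between the pads and the white rib runs from (257,432) to (386,406), with the middle cup empty. Next I work out the rib angle in the tool frame and a hover pose beside the block.

```bash
cat >> h.py <<'E'
def block_target(yaw,phi):
    "vertical tool with vessel x (angle phi from tool y towards -x) along slot yaw"
    vx=np.array([np.cos(yaw),np.sin(yaw),0]); best=None
    for s in(1,-1):
        # tool y = vessel x turned by -phi about tool z ; tool z is down -> +phi about world z
        y=Ro.from_rotvec([0,0,np.radians(phi)]).apply(s*vx); R=tool_R(y,np.array([0,0,-1.]))
        if best is None or R[1,0]>best[1,0]: best=R
    return best
E
python3 - <<'E'
from h import *
s=np.load("s3.npy",allow_pickle=True).item();c=P("wrist",s);R=Ro.from_rotvec(s["orientation"]).as_matrix()
for a,b in [((257,432),(386,406)),((257,445),(388,418))]:
    q=[]
    for p in(a,b):
        o,v=ray(c,p);o=R.T@(o-s["tcp_pos"]);v=R.T@v;q.append(o+v*(-47-o[2])/v[2])
    d=q[1]-q[0];print(np.round(q,1),"len",np.linalg.norm(d)); phi=np.degrees(np.arctan2(d[0],d[1]));print("vessel x from tool y toward +x tool",phi)
# check: build R so that vessel x = cos*y+sin*x
def tgt(yaw,phi):
    R=block_target(yaw,0); return R@Ro.from_euler('z',phi,degrees=True).as_matrix()
for ph in(12.,):
    R2=tgt(np.radians(-7.7),ph);a=np.radians(ph);print("vx",R2@[np.sin(a),np.cos(a),0]);print(R2)
    bed=np.array([665,134,30.]);plan(bed-90*R2[:,0]+[0,0,265],R2)
c=P("top");print("bottle",onz(c,(310,183),150))
E
```

```text
[[ -0.3 -16.6 -47. ]
 [  8.1  15.9 -47. ]] len 33.60066858684755
vessel x from tool y toward +x tool 14.459458100423182
[[ -4.7 -16.9 -47. ]
 [  4.3  16.6 -47. ]] len 34.725079218533665
vessel x from tool y toward +x tool 15.020179868349055
vx [ 0.9909832  -0.13398619  0.        ]
[[ 0.33709526  0.94147054  0.        ]
 [ 0.94147054 -0.33709526  0.        ]
 [ 0.          0.         -1.        ]]
shift before turn [ -8.4 215.9  18.2] turn [25.83 13.73 93.9 ] | shift after turn [216.2 -11.5 -10.4]
bottle [745.27915326   5.08898061 150.        ]
```

>>> {"fn": "move_arm", "kwargs": {"targets": [[-0.001,0.03,0.0,0,0,0,0.03],[-0.001,0.03,0.0,0,0,0,0.03],[-0.001,0.03,0.0,0,0,0,0.03],[-0.001,0.03,0.0,0,0,0,0.03],[-0.001,0.03,0.0,0,0,0,0.03],[-0.001,0.03,0.0,0,0,0,0.03],[-0.001,0.036,0.0,0,0,0,0.03],[0,0,0,0,0,0,0.03]]}}

```text
t: 6.7
tcp_pos: [626.3, 54.0, 310.1]
orientation: [0.32, 2.672, 0.08]
contact_force: [0.2, -0.2, -0.6]
opening: 0.455
gripper_force: 51.3
```

```bash
cat >> h.py <<'E'
def tgt(yaw,phi):
    R=block_target(yaw,0); return R@Ro.from_euler('z',phi,degrees=True).as_matrix()
E
python3 - <<'E'
from h import *
R2=tgt(np.radians(-7.7),14.);bed=np.array([665,134,30.]);plan(bed-90*R2[:,0]+[0,0,265],R2)
E
```

```text
shift before turn [ 0.8 -4.1 16. ] turn [26.25 13.22 96.18] | shift after turn [-1.4  6.4 15.1]
```

>>> {"fn": "move_arm", "kwargs": {"targets": [[0,0,0,1.875,0.944,6.87,0.03],[0,0,0,1.875,0.944,6.87,0.03],[0,0,0,1.875,0.944,6.87,0.03],[0,0,0,1.875,0.944,6.87,0.03],[0,0,0,1.875,0.944,6.87,0.03],[0,0,0,1.875,0.944,6.87,0.03],[0,0,0,1.875,0.944,6.87,0.03],[0,0,0,1.875,0.944,6.87,0.03],[0,0,0,1.875,0.944,6.87,0.03],[0,0,0,1.875,0.944,6.87,0.03],[0,0,0,1.875,0.944,6.87,0.03],[0,0,0,1.875,0.944,6.87,0.03],[0,0,0,1.875,0.944,6.87,0.03],[0,0,0,1.875,0.944,6.87,0.03],[0,0,0,0,0,0,0.03],[0,0,0,0,0,0,0.03],[0,0,0,0,0,0,0.03]]}}

```text
t: 8.4
tcp_pos: [625.9, 49.4, 312.1]
orientation: [2.6, 1.756, 0.002]
contact_force: [0.0, 1.2, -2.2]
opening: 0.458
gripper_force: 51.3
```

```bash
python3 - <<'E'
from h import *
s=robot.state();print(s["tcp_pos"],s["joint_positions"].round(2),s["opening"])
im=robot.snapshot("wrist");cv2.imwrite("pics/wrist4.png",im[:,:,::-1])
np.save("s4.npy",s,allow_pickle=True)
R2=tgt(np.radians(-7.7),14.);bed=np.array([665,134,30.]);plan(bed-90*R2[:,0]+[0,0,265],R2)
E
```

```text
[625.89834817  49.42767237 312.1101555 ] [-0.01  0.26  1.03 -0.    1.84  0.37] 0.4581703354881369
shift before turn [ 3.   5.1 17.5] turn [ 0.24  0.06 -0.25] | shift after turn [ 3.   5.1 17.5]
```

View pics/wrist4.png

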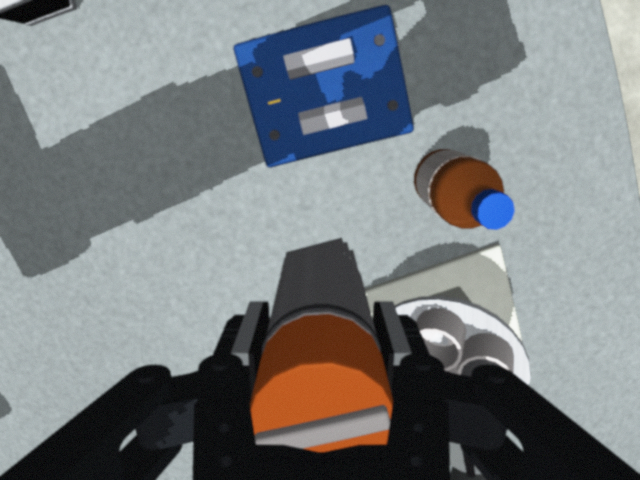

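The block is clear at the top of the picture, with outline corners (235,45), (389,5), (413,132) and (268,166) and jaws at (320,57) and (333,115). The vessel hangs straight in the grip, its foot flat edge running (287,253)–(345,239), parallel to the rib.

```bash
python3 - <<'E'
from h import *
s=np.load("s4.npy",allow_pickle=True).item();c=P("wrist",s);R=Ro.from_rotvec(s["orientation"]).as_matrix()
im=np.ascontiguousarray(cv2.imread("pics/wrist4.png")[:,:,::-1]);h=hsv(im)
b=((h[...,0]>100)&(h[...,0]<125)&(h[...,1]>150)&(h[...,2]>40)).astype(np.uint8);b[:,420:]=0
k=max(cv2.findContours(b,0,2)[0],key=cv2.contourArea);hull=cv2.convexHull(k)
pts=np.array([onz(c,p[0],30)[:2] for p in hull],np.float32)
r=cv2.minAreaRect(pts);print("block rect",r,cv2.boxPoints(r).round(1).tolist())
m=np.zeros_like(b);cv2.fillPoly(m,[hull],1)
j=m&(h[...,1]<70)&(h[...,2]>90)
for st,ce in blobs(j,150):
    print(st,ce)
kk=cv2.findContours(j,0,2)[0]
for q in kk:
    if cv2.contourArea(q)>150:
        for z in(50,):
            rr=cv2.minAreaRect(np.array([onz(c,p[0],z)[:2] for p in q],np.float32));print("jaw z",z,rr)
# foot corners predicted
a=np.radians(14);vx=np.array([np.sin(a),np.cos(a),0]);vy=np.array([np.cos(a),-np.sin(a),0])
for off in(0,2):
    X=[s["tcp_pos"]+R@(np.array([off,-.3,z])+sx*15*vx+13*vy) for z in(70,77,84) for sx in(-1,1)]
    print(off,proj(c,X).round(1).tolist())
E
```

```text
block rect ((665.54833984375, 134.29129028320312), (116.77633666992188, 146.68209838867188), 82.06836700439453) [[584.9000244140625, 86.5999984741211], [730.0999755859375, 66.30000305175781], [746.2000122070312, 182.0], [601.0, 202.1999969482422]]
[ 284   38   70   41 1698] [319.57479388  57.86101296]
[ 299   98   68   37 1509] [332.3286945  115.50563287]
jaw z 50 ((661.9542846679688, 108.7925033569336), (20.90765953063965, 60.19588851928711), 82.01518249511719)
jaw z 50 ((669.30908203125, 159.22042846679688), (21.618606567382812, 60.66971206665039), 82.46802520751953)
0 [[285.3, 247.2], [342.8, 233.6], [286.3, 242.8], [342.1, 229.6], [287.4, 238.7], [341.5, 225.9]]
2 [[285.2, 243.4], [342.8, 229.8], [286.2, 239.2], [342.2, 225.9], [287.3, 235.2], [341.5, 222.3]]
```

```bash
python3 - <<'E'
from h import *
im=cv2.imread("pics/wrist4.png")[:,:,::-1].astype(int)
for u in(321,):
    for v in range(232,440,2): print(v,im[v,u-1:u+2].mean(0).astype(int).tolist(),end=' ')
print()
g=im.sum(2)/3
for u in range(284,362,6):
    col=g[225:275,u-1:u+2].mean(1);d=np.diff(col);i=d.argmin();print(u,225+i+.5,round(d[i]),end=' | ')
E
```

```text
232 [177, 186, 189] 234 [174, 185, 187] 236 [176, 186, 187] 238 [177, 188, 189] 240 [181, 192, 193] 242 [139, 147, 150] 244 [65, 67, 70] 246 [55, 56, 58] 248 [57, 58, 59] 250 [56, 56, 58] 252 [56, 57, 60] 254 [57, 58, 59] 256 [55, 55, 59] 258 [58, 58, 59] 260 [57, 56, 60] 262 [56, 56, 59] 264 [60, 60, 61] 266 [57, 58, 59] 268 [56, 55, 57] 270 [58, 59, 61] 272 [57, 58, 61] 274 [57, 58, 59] 276 [58, 58, 60] 278 [58, 59, 59] 280 [59, 58, 59] 282 [56, 57, 58] 284 [58, 58, 59] 286 [57, 56, 58] 288 [58, 60, 60] 290 [58, 57, 59] 292 [58, 57, 60] 294 [56, 55, 57] 296 [59, 59, 60] 298 [56, 58, 57] 300 [58, 58, 62] 302 [56, 57, 59] 304 [35, 35, 38] 306 [31, 32, 33] 308 [44, 44, 47] 310 [58, 59, 60] 312 [90, 88, 89] 314 [106, 79, 69] 316 [97, 47, 21] 318 [96, 43, 15] 320 [97, 45, 18] 322 [96, 45, 17] 324 [95, 43, 16] 326 [98, 45, 16] 328 [97, 44, 15] 330 [96, 44, 15] 332 [97, 45, 17] 334 [98, 46, 19] 336 [95, 44, 14] 338 [96, 45, 13] 340 [98, 46, 18] 342 [99, 45, 18] 344 [97, 44, 14] 346 [98, 45, 17] 348 [98, 45, 18] 350 [100, 46, 17] 352 [97, 42, 14] 354 [97, 43, 14] 356 [99, 45, 15] 358 [98, 
[... 247 characters left out ...]
191, 91, 33] 388 [192, 91, 34] 390 [192, 91, 33] 392 [192, 91, 34] 394 [193, 94, 36] 396 [193, 93, 36] 398 [191, 90, 33] 400 [191, 90, 32] 402 [193, 93, 36] 404 [192, 92, 36] 406 [192, 92, 35] 408 [191, 91, 33] 410 [191, 92, 34] 412 [191, 92, 35] 414 [190, 91, 34] 416 [189, 91, 34] 418 [150, 82, 51] 420 [89, 79, 77] 422 [85, 84, 83] 424 [94, 92, 92] 426 [125, 121, 121] 428 [150, 147, 146] 430 [163, 160, 160] 432 [167, 163, 164] 434 [166, 164, 163] 436 [166, 163, 163] 438 [166, 161, 161] 
284 257.5 -19 | 290 250.5 -42 | 296 249.5 -45 | 302 247.5 -46 | 308 245.5 -42 | 314 244.5 -41 | 320 242.5 -44 | 326 241.5 -42 | 332 239.5 -46 | 338 238.5 -45 | 344 241.5 -40 | 350 249.5 -42 | 356 260.5 -11 |
```

```bash
python3 - <<'E'
from h import *
from scipy.optimize import least_squares
s=np.load("s4.npy",allow_pickle=True).item();c=P("wrist",s)
R=Ro.from_rotvec(s["orientation"]).as_matrix()
F=[(363.3,20,0),(314.5,20,28),(418,3.1,0),(426,3.1,-4),(242.3,13.4,120)]
def f(p):
    x0,k,zt=p;out=[]
    for v,dx,dz in F:
        # tilt k: axis (k,0,1)
        out.append(proj(c,s["tcp_pos"]+R@np.array([x0+k*dz+dx,0,zt+dz-k*dx]))[0,1]-v)
    return out
r=least_squares(f,[0,0,-43]);print(r.x,np.degrees(r.x[1]),np.round(r.fun,2))
E
```

```text
[-5.10351523e+00 -3.47684557e-03 -3.97086957e+01] -0.19920857734689565 [ 1.11 -1.13 -1.46  0.94  0.55]
```

```bash
python3 - <<'E'
from h import *
R2=tgt(np.radians(-7.8),14.5);bed=np.array([665.5,134.1,30.])
plan(bed+[0,0,40]-R2@[-5,-.3,80.3],R2)
E
```

```text
shift before turn [ 98.4   4.8 162.1] turn [0.24 0.06 0.35] | shift after turn [ 98.3   4.9 162.2]
```

>>> {"fn": "move_arm", "kwargs": {"targets": [[0.025,0.001,0,0.24,0.06,0.35,0.03],[0.025,0.001,0.0,0,0,0,0.03],[0.025,0.001,0,0,0,0,0.03],[0.0234,0.002,0,0,0,0,0.03],[0,0,0.03,0,0,0,0.03],[0,0,0.03,0,0,0,0.03],[0,0,0.03,0,0,0,0.03],[0,0,0.03,0,0,0,0.03],[0,0,0.03,0,0,0,0.03],[0,0,0.012,0,0,0,0.03],[0,0,0,0,0,0,0.03],[0,0,0,0,0,0,0.03]]}}

```text
t: 9.65
tcp_pos: [668.8, 138.7, 152.6]
orientation: [2.609, 1.748, 0.004]
contact_force: [-0.1, -0.6, -0.9]
opening: 0.455
gripper_force: 51.3
```

```bash
python3 - <<'E'
from h import *
s=robot.state();np.save("s5.npy",s,allow_pickle=True)
im=robot.snapshot("wrist");cv2.imwrite("pics/wrist5.png",im[:,:,::-1]);sd=robot.snapshot("side");cv2.imwrite("pics/side5.png",sd[:,:,::-1])
A=cv2.resize(im[60:400,200:460,::-1],(400,523));B=cv2.resize(sd[200:360,210:330,::-1],(392,523),interpolation=cv2.INTER_CUBIC)
cv2.imwrite("pics/c5.png",np.hstack([A,B]))
R2=tgt(np.radians(-7.8),14.5);bed=np.array([665.5,134.1,30.])
plan(bed+[0,0,40]-R2@[-5,-.3,80.3],R2);print(s["tcp_pos"])
E
```

```text
shift before turn [-0.8 -1.7  3.7] turn [ 0.28 -0.15 -0.09] | shift after turn [-0.7 -1.6  3.7]
[668.7666706  138.72613013 152.59470408]
```

View pics/c5.png

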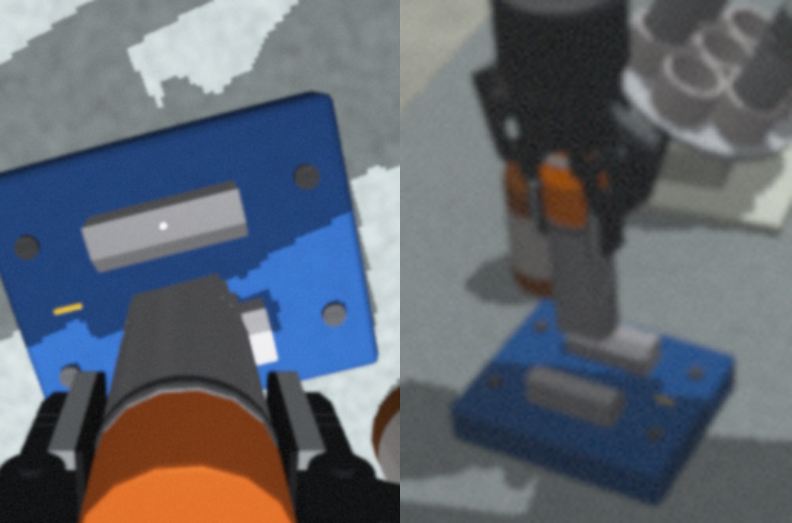

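The foot's front edge runs parallel to the far jaw, full-frame about (286,253)–(344,239). The side view shows the vessel above the slot. I'll check both numerically in the bed frame.

```bash
python3 - <<'E'
from h import *
s=np.load("s5.npy",allow_pickle=True).item();c=P("wrist",s)
yaw=np.radians(-7.8);B=Ro.from_euler('z',yaw).as_matrix();bed=np.array([665.5,134.1,30])
im=cv2.imread("pics/wrist5.png")[:,:,::-1];g=im.astype(float).mean(2)
fz=s["tcp_pos"][2]-80.3;print("foot z",fz)
for p in [(285.8,253.1),(344.3,238.8)]:
    for z in (fz,fz-4): print("foot edge in bed",(B.T@(onz(c,p,z)-bed)).round(1))
# far jaw top-face corners (crop A /1.538)
for q,z in [((82,227),50),((238,190),50),((247,226),50),((93,262),50),((100,270),43),((247,236),43)]:
    p=(200+q[0]*.65,60+q[1]*.65); print("jaw",z,(B.T@(onz(c,p,z)-bed)).round(1))
E
```

```text
foot z 72.29470407871979
foot edge in bed [-14.7  11.8  42.3]
foot edge in bed [-15.4  10.5  38.3]
foot edge in bed [17.5 11.8 42.3]
foot edge in bed [17.4 10.5 38.3]
jaw 50 [-29.1  35.9  20. ]
jaw 50 [30.4 34.9 20. ]
jaw 50 [30.6 20.8 20. ]
jaw 50 [-29.1  21.8  20. ]
jaw 43 [-28.9  16.2  13. ]
jaw 43 [29.9 15.2 13. ]
```

>>> {"fn": "move_arm", "kwargs": {"targets": [[0.001,-0.001,0,0.28,-0.15,0,0.03],[0,0,0.008,0,0,0,0.03],[0,0,0.008,0,0,0,0.03],[0,0,0.006,0,0,0,0.03],[0,0,0.005,0,0,0,0.03],[0,0,0.005,0,0,0,0.03],[0,0,0,0,0,0,0.03]]}}

```text
t: 10.45
tcp_pos: [666.8, 139.7, 117.5]
orientation: [-2.608, -1.746, 0.01]
contact_force: [-0.3, -0.4, -1.7]
opening: 0.455
gripper_force: 51.3
```

>>> {"fn": "move_arm", "kwargs": {"targets": [[0,0,0.002,0,0,0,0.03],[0,0,0.002,0,0,0,0.03],[0,0,0,0,0,0,0.03]]}}

```text
t: 10.75
tcp_pos: [667.4, 139.8, 114.9]
orientation: [-2.609, -1.746, 0.007]
contact_force: [-0.0, -0.0, -2.1]
opening: 0.458
gripper_force: 51.3
```

>>> {"fn": "move_arm", "kwargs": {"targets": [[0,0,0.001,0,0,0,0.03],[0,0,0.001,0,0,0,0.03],[0,0,0,0,0,0,0.03]]}}

```text
t: 11.05
tcp_pos: [667.4, 139.8, 112.8]
orientation: [-2.609, -1.746, 0.007]
contact_force: [0.4, 0.0, -1.5]
opening: 0.456
gripper_force: 51.3
```

>>> {"fn": "move_arm", "kwargs": {"targets": [[0,0,0.001,0,0,0,0.03],[0,0,0.001,0,0,0,0.03],[0,0,0,0,0,0,0.03]]}}

```text
t: 11.35
tcp_pos: [667.3, 139.8, 110.7]
orientation: [-2.608, -1.746, 0.007]
contact_force: [-0.4, -0.7, -2.5]
opening: 0.458
gripper_force: 51.3
```

>>> {"fn": "move_arm", "kwargs": {"targets": [[0,0,0.001,0,0,0,0.03],[0,0,0,0,0,0,0.03]]}}

```text
t: 11.55
tcp_pos: [667.3, 139.8, 109.8]
orientation: [-2.609, -1.746, 0.007]
contact_force: [0.8, -0.2, -1.6]
opening: 0.46
gripper_force: 51.3
```

>>> {"fn": "move_arm", "kwargs": {"targets": [[0,0,0.001,0,0,0,0.03],[0,0,0,0,0,0,0.03]]}}

```text
t: 11.75
tcp_pos: [667.3, 139.8, 108.8]
orientation: [-2.608, -1.746, 0.007]
contact_force: [0.2, 0.5, -1.6]
opening: 0.458
gripper_force: 51.3
```

>>> {"fn": "move_arm", "kwargs": {"targets": [[0,0,0.001,0,0,0,0.03],[0,0,0,0,0,0,0.03]]}}

```text
t: 11.95
tcp_pos: [667.3, 139.8, 107.8]
orientation: [-2.609, -1.746, 0.007]
contact_force: [-0.4, -0.0, -1.9]
opening: 0.458
gripper_force: 51.3
```

>>> {"fn": "move_arm", "kwargs": {"targets": [[0,0,0.001,0,0,0,0.03],[0,0,0,0,0,0,0.03]]}}

```text
t: 12.15
tcp_pos: [667.5, 139.8, 107.6]
orientation: [-2.609, -1.746, 0.006]
contact_force: [-1.2, -0.0, 1.0]
opening: 0.456
gripper_force: 51.5
```

>>> {"fn": "move_arm", "kwargs": {"targets": [[0,0,0.0005,0,0,0,0.03],[0,0,0,0,0,0,0.03],[0,0,0,0,0,0,0.03]]}}

```text
t: 12.45
tcp_pos: [667.5, 139.8, 107.5]
orientation: [-2.609, -1.747, 0.006]
contact_force: [-2.5, -0.4, 3.7]
opening: 0.457
gripper_force: 51.8
```

>>> {"fn": "move_arm", "kwargs": {"targets": [[0,0,0,0,0,0,0.045],[0,0,0,0,0,0,0.06],[0,0,0,0,0,0,0.085],[0,0,0,0,0,0,0.085],[0,0,0,0,0,0,0.085],[0,0,0,0,0,0,0.085],[0,0,0,0,0,0,0.085],[0,0,0,0,0,0,0.085]]}}

```text
t: 13.25
tcp_pos: [667.4, 139.8, 106.5]
orientation: [-2.609, -1.746, 0.007]
contact_force: [0.6, -0.3, -0.8]
opening: 0.996
gripper_force: 0.0
```

>>> {"fn": "move_arm", "kwargs": {"targets": [[0,0,-0.015,0,0,0,0.085],[0,0,-0.025,0,0,0,0.085],[0,0,-0.03,0,0,0,0.085],[0,0,-0.04,0,0,0,0.085],[0,0,-0.04,0,0,0,0.085],[0,0,0,0,0,0,0.085],[0,0,0,0,0,0,0.085],[0,0,0,0,0,0,0.085]]}}

```text
t: 14.05
tcp_pos: [667.7, 139.8, 255.5]
orientation: [-2.608, -1.746, 0.009]
contact_force: [0.7, -0.6, -0.4]
opening: 0.996
gripper_force: 0.0
```

```bash
python3 - <<'E'
from h import *
s=robot.state();c=P("wrist",s)
im=robot.snapshot("wrist");sd=robot.snapshot("side")
bed=np.array([665.5,134.1,30]);X=proj(c,[bed+[0,0,120],bed]);print(X)
A=im[50:450,120:520,::-1].copy();cv2.circle(A,tuple((X[0]-[120,50]).astype(int)),3,(255,0,255),-1)
B=cv2.resize(sd[200:360,210:330,::-1],(300,400),interpolation=cv2.INTER_CUBIC)
cv2.imwrite("pics/c6.png",np.hstack([A,B]))
E
```

```text
[[322.02441686 251.13606231]
 [322.56178491 204.53798279]]
```

View pics/c6.png

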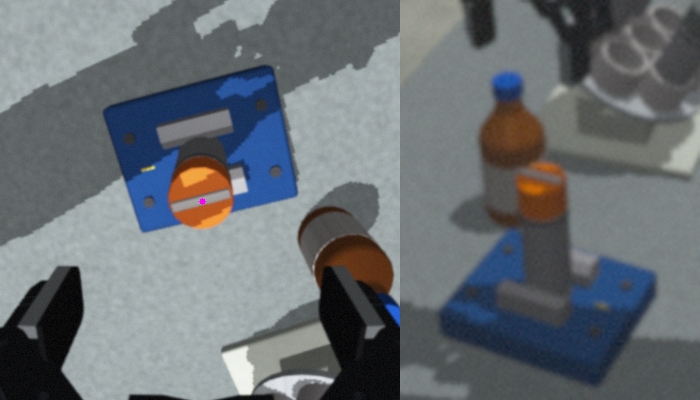

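The vessel stands upright between the jaws with its rib along the slot. The cap centre is on the predicted point, marked at crop (202,202).

```bash
python3 -c "
from cell import robot
print(robot.hand_in())"
```

```text
the job is handed in; nothing more can be done
None
```

The orange-capped vessel is standing upright between the jaws of the blue block, flats along the slot and foot on the bed. I lowered it until it touched the bed before letting go, and the job is handed in; no verdict came back.

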